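# Find the loose locating pin and set it aside

## Robot

A 6-joint arm with a two-finger parallel gripper is mounted at the origin on a cart in front of the work surface, level with it; the furniture and walls round the work are solid. World frame = base frame: x ahead of the robot, y to its left, z up, the work surface at z = 0. Lengths are in m, angles in degrees, forces in N, time in s.
With the tool pointing down it reaches from about 0.4 to 0.825 m from the base axis. Payload 7 kg.
Tool frame: the origin (TCP) lies midway between the tips of the shut fingers; the grasp point (between the pads) lies r.grip_depth behind it (r.grip_depth is the distance from the TCP to the grasp point, in m); z points along the fingers, y is the direction in which the jaws open and shut (so a half turn about z gives the same grasp; the last joint's range is limited). The gripper opens to 88 mm and grips with 3 to 60 N. Pads are 19 mm wide; open, the fingers measure 130 mm over their backs; the gripper's body (78 mm by 193 mm) begins 47 mm behind the grasp point.
Start: joints at [81.251, 20.546, 0.682, 0, -70.136, -16.507], TCP at [0.288, 0.61, 0.227] pointing down, gripper open.
Joint ranges: [-176.03, 176.03], [-82.01, 121.73], [-58.28, 71.71], [-173.87, 95.51], [-174.79, -0.11], [-173.66, 173.66]. Speed limits (degrees/s): [136.94, 136.94, 172.46, 180, 180, 180].

## Interface

Orientations are given as [roll, pitch, yaw] about the fixed x, y, z axes, in that order (R = Rz(yaw) Ry(pitch) Rx(roll)).
In Python, from plant import r, imaging, close_job gives the robot as it stands.
- The arm moves only by the tool step_arm, never from a script. Its argument "commands" is a list of rows, each a list of 2 entries, a list of its own where there are three numbers: the shift along the tool's x, y, z in mm, then the turn about the tool's z in degrees. In form: [[[x, y, z], twist], ...]. A call has 1 to 20 rows; each row shifts and turns the commanded pose from where the row before left it, along the tool's axes as they then stand; what a row does not reach is not made up. A row lasts 1/8 s, in which the tool goes at most 62.5 mm and 10.7 degrees, less where a joint would pass 70% of its speed; a pose out of reach is approached as far as the arm can. A call with a gripper value outside its range is refused whole. "gripper" is the closure, from 0 (fully open) to 1 (shut), set as the call begins (left out, the last holds). The fingers move at their own pace and stop on an object; "grip_force" is the grip in N (left out, the last holds). Time passes only in rows, so rows that do not move let the fingers close. It gives the time, the measured TCP pose, the force and the opening at its end, in the units of the state.
- r.get_state(): the state, without advancing time (a new reading comes with each control period).
- imaging.capture(name): name is "scene" or "top" or "wrist"; returns a dict with "img" (480x640x3 uint8, red, green, blue), "z_map" (480x640 float32, m along the optical axis (not along the pixel's ray), 0 where there is no reading), "vfov" (degrees; the focal length in pixels is half the picture's height over the tangent of half this angle, whatever the lens; pixels are square), "cx", "cy" (the principal point, pixels), "D" ([k1, k2, p1, p2, k3] as OpenCV has them; the pictures are not rectified), "extrinsics" (4x4, takes a point from camera to world coordinates); the wrist camera has in their place "T_tool_cam" (4x4, takes a point from camera to tool coordinates, whose origin is the TCP and whose axes are the flange's). Camera axes: x right, y down, z forward; pixel columns grow to the right and rows downward; lengths in m; the calibration is good to about 2 mm. A picture is of the moment at which its call begins: read the wrist's pose just before it.
- close_job(): hands the job in, once; it reports no verdict.
The state is a dict: "time_s": time; "joints": joint angles; "qd": joint speeds; "joint_torque": joint torques, N m; "tcp_pos": TCP position; "eef_rot": TCP orientation; "contact_force": force on the tool from outside, world axes, zero at the start; "moment": the same for the moment, N m; "gripper_width": finger opening in m.
Only numpy, scipy, OpenCV 4.12 (cv2) and the standard library are available. Lean on these libraries where they do the work, as an engineer would, in place of code of your own. Each camera call takes 0.05 s, during which the arm holds its last target.

## Task

One of the four identical pins in the aluminium fixture sits loose in its socket. Find it by gently wiggling the pins from side to side and feeling for play, never forcing them; once you have felt it shift in its socket, lift out only the loose pin and stand it fully home in the hole of the black reject stand. Leave the three firm pins seated in their sockets and do not disturb the other things on the worktop.

Things in the scene. Friction and masses are not known exactly. Their poses are not given: they have to be found in the camera images.
- fixture: fixed aluminium plate 70 x 220 x 38 mm (x, y, z), origin under its centre; four pins at x = 0, y = -78, -26, 26, 78 mm, their collars resting on it and hiding the sockets. Shank play is about 0.5 mm to each side in three sockets, 2.5 mm in one (any of the four). Pushed to and fro with 4 N low on the head, a firm pin moves 1 to 2 mm in all, the loose one about 5 mm. Over 30 N damages a socket.
- pin_1_centre (a point): steel locating pin 1, counted from the fixture's -y end; the point is its centre, half-way up its 65 mm, z up along the pin. Round head 20 mm across from 2.5 to 32.5 mm above the point; collar 40 mm across, 2.5 mm below to 2.5 mm above it; shank 16 mm across and 30 mm long below that. 120 g. All four look alike; its weight alone holds it and it lifts straight out.
- pin_2_centre (a point): steel locating pin 2, counted from the fixture's -y end; the point is its centre, half-way up its 65 mm, z up along the pin. Round head 20 mm across from 2.5 to 32.5 mm above the point; collar 40 mm across, 2.5 mm below to 2.5 mm above it; shank 16 mm across and 30 mm long below that. 120 g. All four look alike; its weight alone holds it and it lifts straight out.
- pin_3_centre (a point): steel locating pin 3, counted from the fixture's -y end; the point is its centre, half-way up its 65 mm, z up along the pin. Round head 20 mm across from 2.5 to 32.5 mm above the point; collar 40 mm across, 2.5 mm below to 2.5 mm above it; shank 16 mm across and 30 mm long below that. 120 g. All four look alike; its weight alone holds it and it lifts straight out.
- pin_4_centre (a point): steel locating pin 4, counted from the fixture's -y end; the point is its centre, half-way up its 65 mm, z up along the pin. Round head 20 mm across from 2.5 to 32.5 mm above the point; collar 40 mm across, 2.5 mm below to 2.5 mm above it; shank 16 mm across and 30 mm long below that. 120 g. All four look alike; its weight alone holds it and it lifts straight out.
- stand_hole (a point): centre of the mouth of the one empty round hole, 22 mm across and right through, in the top of the black plastic reject stand, a fixed block 80 x 80 x 38 mm that stands on the worktop beyond the fixture; z up, the axes run along the block's sides. A pin put in it rests on its collar.
- screwdriver_red: bystander: red-handled screwdriver 162 mm long lying left of the fixture; origin at the centre of its underside
- bush_sample: bystander: small cream bush 24 mm across and 25 mm high standing right of the fixture; origin at the centre of its underside
- hex_key_0: bystander: hex key 83 x 26 x 7 mm lying on the right; origin at the centre of its underside

How it is judged (in metres and radians):
On the way:
1. the loose pin, still down in its socket, is wiggled: shifted over 1.2 mm sideways or rocked over 0.06 rad (((horizontal distance between pin_1_centre and worn_socket below 0.012 m and height (world z) of pin_1_centre below 0.0485 m and (horizontal distance between pin_1_centre and worn_socket above 0.0012 m or angle between pin_1_centre's own z axis and vertical above 0.06 rad)) or (horizontal distance between pin_2_centre and worn_socket below 0.012 m and height (world z) of pin_2_centre below 0.0485 m and (horizontal distance between pin_2_centre and worn_socket above 0.0012 m or angle between pin_2_centre's own z axis and vertical above 0.06 rad)) or (horizontal distance between pin_3_centre and worn_socket below 0.012 m and height (world z) of pin_3_centre below 0.0485 m and (horizontal distance between pin_3_centre and worn_socket above 0.0012 m or angle between pin_3_centre's own z axis and vertical above 0.06 rad)) or (horizontal distance between pin_4_centre and worn_socket below 0.012 m and height (world z) of pin_4_centre below 0.0485 m and (horizontal distance between pin_4_centre and worn_socket above 0.0012 m or angle between pin_4_centre's own z axis and vertical above 0.06 rad)))), for 0.05 s.
At the end, for the whole second after the job is handed in: the loose pin's socket is empty; that pin stands in the reject stand's hole with its collar down on the stand (centre within 8 mm of the hole's axis, within 5 mm of full depth, tilt under 0.12 rad, at rest); the other three pins are seated where they were (centres within 5 mm, tilt under 0.08 rad) (horizontal distance between each of pin_1_centre, pin_2_centre, pin_3_centre, pin_4_centre and worn_socket above 0.05 m and ((horizontal distance between pin_1_centre and stand_hole below 0.008 m and height (world z) of pin_1_centre below 0.0455 m and angle between pin_1_centre's own z axis and vertical below 0.12 rad and linear speed of pin_1 below 0.02 m/s and distance of each of pin_2_centre, pin_3_centre, pin_4_centre from where it was at the start of the episode below 0.005 m and angle between each of pin_2_centre, pin_3_centre, pin_4_centre's own z axis and vertical below 0.08 rad) or (horizontal distance between pin_2_centre and stand_hole below 0.008 m and height (world z) of pin_2_centre below 0.0455 m and angle between pin_2_centre's own z axis and vertical below 0.12 rad and linear speed of pin_2 below 0.02 m/s and distance of each of pin_1_centre, pin_3_centre, pin_4_centre from where it was at the start of the episode below 0.005 m and angle between each of pin_1_centre, pin_3_centre, pin_4_centre's own z axis and vertical below 0.08 rad) or (horizontal distance between pin_3_centre and stand_hole below 0.008 m and height (world z) of pin_3_centre below 0.0455 m and angle between pin_3_centre's own z axis and vertical below 0.12 rad and linear speed of pin_3 below 0.02 m/s and distance of each of pin_1_centre, pin_2_centre, pin_4_centre from where it was at the start of the episode below 0.005 m and angle between each of pin_1_centre, pin_2_centre, pin_4_centre's own z axis and vertical below 0.08 rad) or (horizontal distance between pin_4_centre and stand_hole below 0.008 m and height (world z) of pin_4_centre below 0.0455 m and angle between pin_4_centre's own z axis and vertical below 0.12 rad and linear speed of pin_4 below 0.02 m/s and distance of each of pin_1_centre, pin_2_centre, pin_3_centre from where it was at the start of the episode below 0.005 m and angle between each of pin_1_centre, pin_2_centre, pin_3_centre's own z axis and vertical below 0.08 rad))); the robot touches nothing.
It fails at once if a firm pin is raised more than 8 mm out of its socket ((horizontal distance between pin_1_centre and firm_socket_a below 0.02 m and height (world z) of pin_1_centre between 0.0485 and 0.09 m) or (horizontal distance between pin_1_centre and firm_socket_b below 0.02 m and height (world z) of pin_1_centre between 0.0485 and 0.09 m) or (horizontal distance between pin_1_centre and firm_socket_c below 0.02 m and height (world z) of pin_1_centre between 0.0485 and 0.09 m) or (horizontal distance between pin_2_centre and firm_socket_a below 0.02 m and height (world z) of pin_2_centre between 0.0485 and 0.09 m) or (horizontal distance between pin_2_centre and firm_socket_b below 0.02 m and height (world z) of pin_2_centre between 0.0485 and 0.09 m) or (horizontal distance between pin_2_centre and firm_socket_c below 0.02 m and height (world z) of pin_2_centre between 0.0485 and 0.09 m) or (horizontal distance between pin_3_centre and firm_socket_a below 0.02 m and height (world z) of pin_3_centre between 0.0485 and 0.09 m) or (horizontal distance between pin_3_centre and firm_socket_b below 0.02 m and height (world z) of pin_3_centre between 0.0485 and 0.09 m) or (horizontal distance between pin_3_centre and firm_socket_c below 0.02 m and height (world z) of pin_3_centre between 0.0485 and 0.09 m) or (horizontal distance between pin_4_centre and firm_socket_a below 0.02 m and height (world z) of pin_4_centre between 0.0485 and 0.09 m) or (horizontal distance between pin_4_centre and firm_socket_b below 0.02 m and height (world z) of pin_4_centre between 0.0485 and 0.09 m) or (horizontal distance between pin_4_centre and firm_socket_c below 0.02 m and height (world z) of pin_4_centre between 0.0485 and 0.09 m)).
It fails at once if a pin is forced: more than 30 N between a socket and its pin (contact force between any of bush_a, bush_b, bush_c, bush_d and anything else above 30 N).
It fails at once if the screwdriver, the loose bush or the hex key is shifted by more than 20 mm (distance of any of screwdriver_red, bush_sample, hex_key_0 from where it was at the start of the episode above 0.02 m).
It also fails if it takes over 72 s, if anything falls off the work surface, if the arm or the gripper's body presses on something with over 40 N, if the wrist force passes 120 N, or if a joint passes its speed limit or range.

## Working session

There is one attempt and no reset: what is moved stays moved. The work goes in short steps, Python scripts to look and compute and a tool call to move; the robot and the scene stay as the last step left them, time stands still between calls to the robot, and variables do not carry over. Pictures are saved under pics/ and viewed, and the job is handed in when it is done.

Besides the shell and the picture viewer there is one more tool, called by a JSON object that holds its "method" and its "body", one argument or row to a line. step_arm: Moves the arm, as the interface text tells. Its arguments: {"type":"object","properties":{"commands":{"type":"array","items":{"type":"array"}},"gripper":{"type":"number"},"grip_force":{"type":"number"}},"required":["commands"]}

```bash
ls; mkdir -p pics; python3 - <<'E'
from plant import r, imaging
import cv2
print(r.get_state(), r.grip_depth)
for n in ("top","scene"):
    c=imaging.capture(n); print(n,c["vfov"],c["cx"],c["cy"],c["D"],c["extrinsics"])
    cv2.imwrite(f"pics/{n}0.png",c["img"][:,:,::-1])
    import pickle; pickle.dump(c,open(f"{n}0.pkl","wb"))
E
```

```text
pics
{'time_s': 0.0, 'joints': array([ 8.12512559e+01,  2.05897352e+01,  6.32310256e-01, -2.02468592e-02,
       -7.01369660e+01, -1.65077651e+01]), 'qd': array([-0.06865065, -0.05750766, -0.07461398,  0.01662387,  0.08414154,
       -0.15346958]), 'joint_torque': array([ 1.88911377e-03, -5.82719994e+01,  2.93042582e+01,  6.99693426e+00,
        6.73938019e-03, -1.76447916e-04]), 'tcp_pos': array([0.28780537, 0.6100021 , 0.22563038]), 'eef_rot': array([ 1.79904091e+02, -8.57453733e-03, -2.52633970e+01]), 'contact_force': array([ 0.13046748, -0.00163095,  0.49687802]), 'moment': array([-0.00460129,  0.01283272, -0.03478751]), 'gripper_width': 0.08771972772181424} 0.0188
top 43.88435049762381 324.7756626563139 241.32900169646163 [-0.17724965  0.          0.          0.          0.        ] [[ 2.78815250e-02 -9.94158531e-01  1.04266181e-01  4.82794048e-01]
 [-9.99603792e-01 -2.81317419e-02 -9.29669269e-04  6.31277886e-02]
 [ 3.85742791e-03 -1.04198949e-01 -9.94548993e-01  1.05287936e+00]
 [ 0.00000000e+00  0.00000000e+00  0.00000000e+00  1.00000000e+00]]
scene 54.05018988174065 314.3332252017907 244.07757924362681 [-0.00310387  0.          0.          0.          0.        ] [[ 8.44648183e-01 -4.11510767e-01  3.42386238e-01  2.82116352e-01]
 [-5.35321817e-01 -6.49282106e-01  5.40243740e-01 -3.76275288e-01]
 [-1.08580908e-05 -6.39602716e-01 -7.68705643e-01  6.88218303e-01]
 [ 0.00000000e+00  0.00000000e+00  0.00000000e+00  1.00000000e+00]]
```

View pics/top0.png

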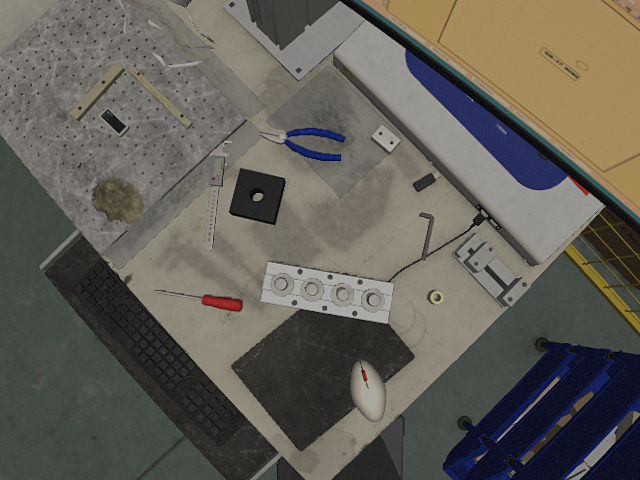

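View pics/scene0.png

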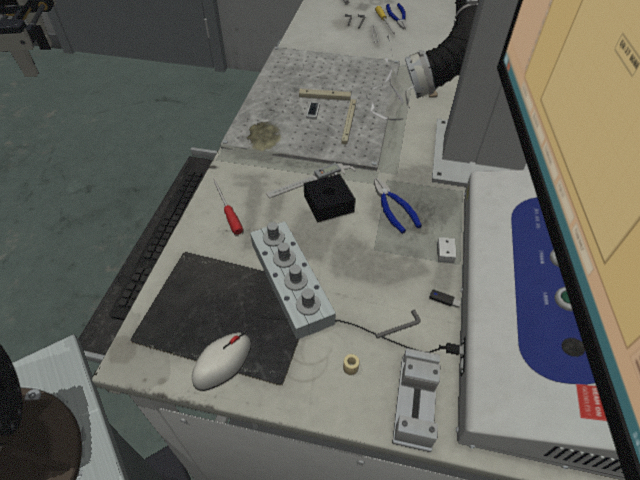

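The top view shows the fixture with four pins near (282,283), (312,288), (343,294) and (374,299). The black stand's hole is near (258,196). The screwdriver is at (220,302), the bush at (436,297) and the hex key at (427,235).

```bash
cat > h.py <<'E'
import numpy as np, cv2, pickle
def K(c):
    f=240/np.tan(np.radians(c["vfov"])/2); return np.array([[f,0,c["cx"]],[0,f,c["cy"]],[0,0,1.]])
def ray(c,uv,T=None):
    T=c["extrinsics"] if T is None else T
    p=cv2.undistortPoints(np.array(uv,float).reshape(-1,1,2),K(c),np.array(c["D"],float)).reshape(-1,2)
    d=np.c_[p,np.ones(len(p))]@T[:3,:3].T
    return T[:3,3],d
def onplane(c,uv,z,T=None):
    o,d=ray(c,uv,T); return o+d*((z-o[2])/d[:,2])[:,None]
def project(c,P,T=None):
    T=c["extrinsics"] if T is None else T
    Ti=np.linalg.inv(T); q=cv2.Rodrigues(Ti[:3,:3])[0]
    return cv2.projectPoints(np.array(P,float),q,Ti[:3,3],K(c),np.array(c["D"],float))[0].reshape(-1,2)
def cloud(c,T=None):
    T=c["extrinsics"] if T is None else T
    v,u=np.mgrid[:480,:640]; uv=np.c_[u.ravel(),v.ravel()]
    p=cv2.undistortPoints(uv.astype(float).reshape(-1,1,2),K(c),np.array(c["D"],float)).reshape(-1,2)
    d=np.c_[p,np.ones(len(p))]*c["z_map"].reshape(-1,1)
    return (d@T[:3,:3].T+T[:3,3]).reshape(480,640,3)
E
python3 - <<'E'
from h import *
for n,box in (("top",(150,330,220,460)),("scene",(170,350,240,400))):
    c=pickle.load(open(n+"0.pkl","rb")); W=cloud(c); a,b,l,rr=box
    z=W[...,2]; m=((z>0.064)&(z<0.08)&(c["z_map"]>0)).astype(np.uint8)
    k=np.zeros_like(m);k[a:b,l:rr]=1; m*=k
    N,L,S,C=cv2.connectedComponentsWithStats(m)
    for i in range(1,N):
        if S[i,4]>15: print(n,"head",C[i],S[i,4],onplane(c,C[i],0.073),np.median(W[L==i],0))
    m=((z>0.03)&(z<0.045)&(c["z_map"]>0)).astype(np.uint8)*k
    N,L,S,C=cv2.connectedComponentsWithStats(m)
    for i in range(1,N):
        if S[i,4]>200:
            mm=(L==i).astype(np.uint8); cn=cv2.findContours(mm,0,1)[0]; q=cv2.minAreaRect(max(cn,key=len))
            P=onplane(c,cv2.boxPoints(q),0.038); print(n,"block",S[i,4],cv2.boxPoints(q).round(1).tolist(),P[:,:2].round(4).tolist(),np.median(W[L==i],0))
    cv2.imwrite(f"pics/{n}_crop.png",cv2.resize(c["img"][a:b,l:rr,::-1],None,fx=3.3,fy=3.3,interpolation=cv2.INTER_CUBIC))
E
```

```text
top head [451.97154472 157.31707317] 246 [[ 0.73523225 -0.14999965  0.073     ]] [ 0.73893578 -0.15309727  0.06648547]
top head [280.24786325 283.69230769] 117 [[0.51344445 0.13344221 0.073     ]] [0.51300996 0.13365233 0.07356631]
top head [311.38461538 289.30769231] 117 [[0.50572683 0.08198077 0.073     ]] [0.50607683 0.08237072 0.07375141]
top head [342.38793103 294.5862069 ] 116 [[0.49849004 0.0308676  0.073     ]] [0.49799446 0.0313823  0.07387485]
top head [373.50420168 300.23529412] 119 [[ 0.49056255 -0.02048691  0.073     ]] [ 0.490842   -0.02099869  0.07334452]
top block 2018 [[228.5, 211.89999389648438], [239.8000030517578, 166.6999969482422], [284.29998779296875, 177.8000030517578], [273.0, 223.0]] [[0.6357, 0.23], [0.716, 0.2141], [0.6981, 0.1355], [0.6184, 0.1521]] [0.66693342 0.18284068 0.03880835]
top block 4510 [[259.29998779296875, 301.70001220703125], [266.3999938964844, 260.8999938964844], [394.1000061035156, 283.20001220703125], [387.1000061035156, 323.8999938964844]] [[0.4829, 0.1707], [0.5527, 0.1611], [0.5208, -0.0582], [0.4513, -0.0475]] [0.50172684 0.05643211
[... 307 characters left out ...]
5  0.073     ]] [0.50025564 0.02675354 0.07165671]
scene head [307.66666667 294.72727273] 132 [[ 0.49228125 -0.02521579  0.073     ]] [ 0.49277003 -0.02424568  0.07162074]
scene block 1212 [[302.79998779296875, 182.89999389648438], [347.0, 170.5], [355.79998779296875, 201.8000030517578], [311.6000061035156, 214.1999969482422]] [[0.6381, 0.2286], [0.7347, 0.2116], [0.697, 0.1279], [0.6069, 0.1459]] [0.66747057 0.17807284 0.0371798 ]
scene block 3588 [[247.60000610351562, 234.1999969482422], [286.0, 215.0], [335.79998779296875, 314.6000061035156], [297.3999938964844, 333.79998779296875]] [[0.4812, 0.1659], [0.5647, 0.17], [0.5222, -0.0615], [0.4526, -0.0582]] [0.49681073 0.03277936 0.03763132]
```

View pics/top_crop.png

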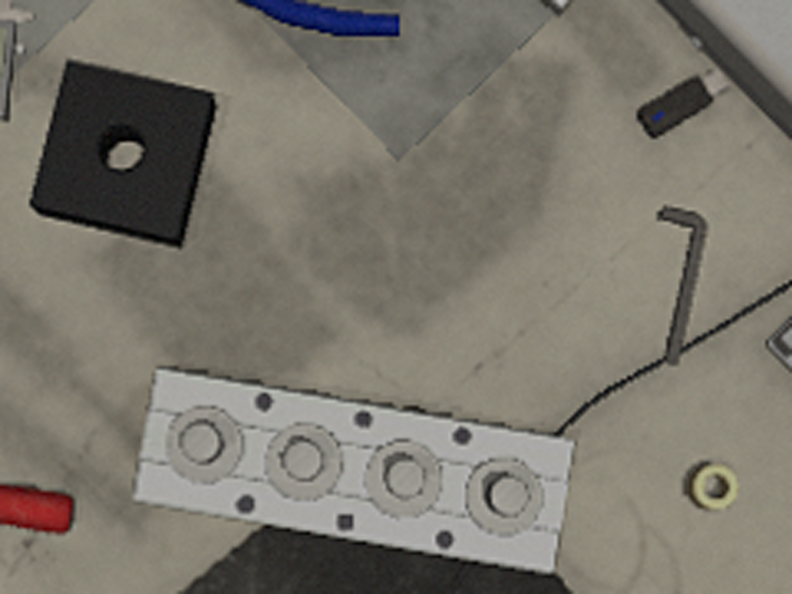

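View pics/scene_crop.png

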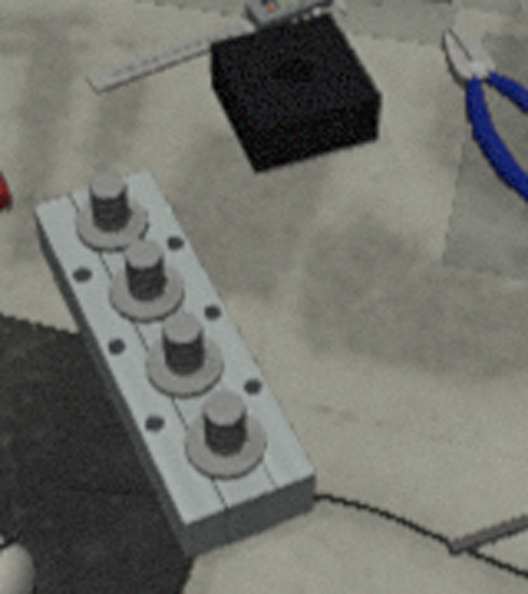

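The scene crop shows the four pins standing upright, with the stand's hole near the middle of its top. Top and scene views disagree by about 4 mm in y, so I'll move above the fixture and refine with the wrist camera.

{"method": "step_arm", "body": {
  "commands": [
    [[30.6,29.2,0],0],
    [[30.6,29.2,0],0],
    [[30.6,29.2,0],0],
    [[30.6,29.2,0],0],
    [[30.6,29.2,0],0],
    [[30.6,29.2,0],0],
    [[30.6,29.2,0],0],
    [[30.6,29.2,0],0],
    [[30.6,29.2,0],0],
    [[30.6,29.2,0],0],
    [[30.6,29.2,0],0],
    [[30.6,29.2,0],0],
    [[30.6,29.2,0],0],
    [[30.6,29.2,0],0]
  ]
}}

```text
time_s: 1.85
tcp_pos: [0.5011, 0.0566, 0.2264]
eef_rot: [180.0, 0.0, -25.3]
contact_force: [0.7, 0.9, 0.0]
gripper_width: 0.0875
```

{"method": "step_arm", "body": {
  "commands": [
    [[0,0,0],10.4],
    [[0,0,0],10.4],
    [[0,0,0],10.4],
    [[0,0,0],10.4],
    [[0,0,0],10.5],
    [[0,0,0],10.5],
    [[0,0,0],10.5],
    [[0,0,0],0],
    [[0,0,0],0]
  ]
}}

```text
time_s: 2.98
tcp_pos: [0.5009, 0.0579, 0.2264]
eef_rot: [180.0, -0.0, -98.1]
contact_force: [-0.4, 0.3, 0.5]
gripper_width: 0.0876
```

```bash
cat > w.py <<'E'
from h import *
from plant import r, imaging
from scipy.spatial.transform import Rotation as R
def wrist(tag):
    s=r.get_state(); c=imaging.capture("wrist")
    T=np.eye(4); T[:3,:3]=R.from_euler("xyz",s["eef_rot"],degrees=True).as_matrix(); T[:3,3]=s["tcp_pos"]
    c["T"]=T@np.array(c["T_tool_cam"]); pickle.dump(c,open(tag+".pkl","wb"))
    cv2.imwrite(f"pics/{tag}.png",c["img"][:,:,::-1]); return c,s
E
python3 - <<'E'
from w import *
c,s=wrist("w1"); print(s["time_s"],s["tcp_pos"],s["eef_rot"],s["contact_force"],s["joints"]); print(c["T_tool_cam"],c["vfov"])
E
```

```text
2.975 [0.50090906 0.05789831 0.22640845] [ 1.79983170e+02 -9.11898135e-03 -9.81251726e+01] [-0.37896599  0.26213766  0.47441997] [ 2.89477173e+01  4.33960104e+00 -2.04274888e+01 -3.16029280e-03
 -6.52518358e+01 -3.70715678e+01]
[[ 1.38860473e-05 -9.51163512e-01 -3.08687501e-01  8.41062587e-02]
 [ 9.99999836e-01 -1.63399582e-04  5.48469777e-04  7.23442908e-04]
 [-5.72123848e-04 -3.08687458e-01  9.51163354e-01 -1.58208083e-01]
 [ 0.00000000e+00  0.00000000e+00  0.00000000e+00  1.00000000e+00]] 64.21642405972565
```

View pics/w1.png

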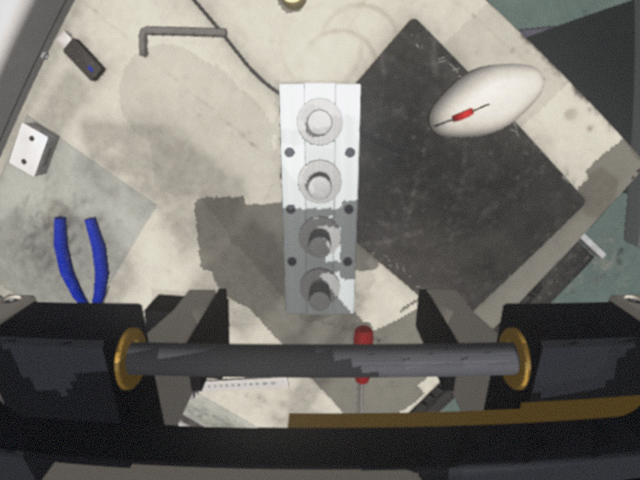

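The wrist view shows pin 1 at (319,123), pin 2 at (319,184), pin 3 at (319,238) and pin 4 at (319,287), all standing in line on the fixture.

```bash
python3 - <<'E'
from h import *
c=pickle.load(open("w1.pkl","rb")); W=cloud(c,c["T"]); z=W[...,2]
print("table z",np.median(W[100:200,180:260,2][c["z_map"][100:200,180:260]>0]))
for u,v in ((319,123),(319,184),(319,238),(319,287)):
    m=np.zeros((480,640),np.uint8); m[v-22:v+22,u-22:u+22]=1
    q=(m>0)&(c["z_map"]>0)&(z>0.069)&(z<0.08)
    uv=np.argwhere(q)[:,::-1]
    e=cv2.minEnclosingCircle(uv.astype(np.float32)); P=W[q]
    print(e,onplane(c,e[0],.073,c["T"])[0],onplane(c,uv.mean(0),.073,c["T"])[0],np.median(P,0))
E
```

```text
table z -2.373516977371981e-05
((319.5, 122.125), 12.884805679321289) [ 0.4906652 -0.0215922  0.073    ] [ 0.49058869 -0.02162095  0.073     ] [ 0.49060336 -0.02162248  0.07288567]
((319.5, 186.5), 11.85336971282959) [0.49797552 0.02895096 0.073     ] [0.49798363 0.02916475 0.073     ] [0.49798604 0.02922966 0.07282348]
((319.5, 245.8333282470703), 11.559131622314453) [0.50534956 0.07986685 0.073     ] [0.5053436  0.07995946 0.073     ] [0.50538155 0.07992036 0.07277359]
((319.5, 299.5), 10.977349281311035) [0.51270793 0.13061685 0.073     ] [0.51261272 0.13066747 0.073     ] [0.51248993 0.13097212 0.07265436]
```

{"method": "step_arm", "body": {
  "commands": [
    [[-11.5,-0.6,25],0],
    [[-11.4,-0.6,25],0],
    [[0,0,25],0],
    [[0,0,25],0],
    [[0,0,25],0],
    [[0,0,0],0],
    [[0,0,0],0],
    [[0,0,0],0]
  ],
  "gripper": 0.6,
  "grip_force": 4
}}

```text
time_s: 4.03
tcp_pos: [0.5063, 0.0808, 0.1027]
eef_rot: [-179.9, 0.1, -98.3]
contact_force: [-0.3, 0.4, -0.3]
gripper_width: 0.0349
```

```bash
python3 - <<'E'
from w import *
c,s=wrist("w2"); print(s)
E
```

```text
{'time_s': 4.025, 'joints': array([ 3.10434743e+01,  1.21427433e+01, -2.91942627e+01,  1.62313290e-02,
       -4.85491004e+01, -3.93727629e+01]), 'qd': array([-0.01740408, -0.02517846, -0.20195096, -0.15654733,  0.28056973,
       -0.13158404]), 'joint_torque': array([ 3.21819221e-03, -4.02889931e+01,  2.32865649e+01,  5.57664961e+00,
       -3.24589515e-02,  1.32446137e-02]), 'tcp_pos': array([0.50627988, 0.08077063, 0.10273905]), 'eef_rot': array([-1.79904226e+02,  6.28280194e-02, -9.83185035e+01]), 'contact_force': array([-0.25550421,  0.44005497, -0.2664889 ]), 'moment': array([ 0.05242515, -0.08831208, -0.00139881]), 'gripper_width': 0.03494766985802905}
```

View pics/w2.png

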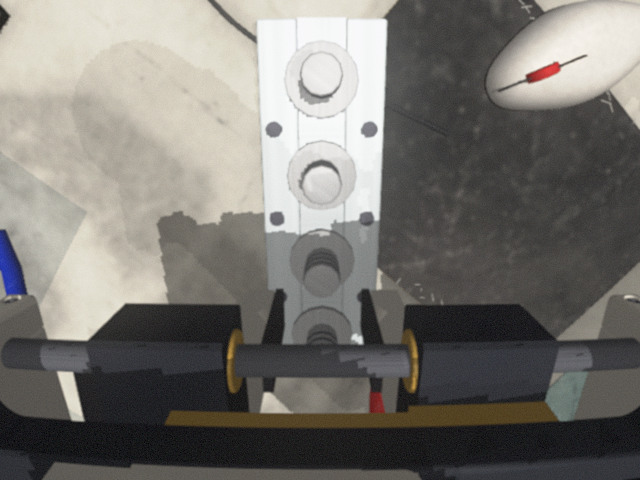

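Pins 1–3 show at (321,74), (322,181) and (321,278). Pin 4 is part-hidden near (321,330), between the fingers as seen in the picture. I'll check the alignment numerically.

```bash
python3 - <<'E'
from h import *
c=pickle.load(open("w2.pkl","rb")); W=cloud(c,c["T"]); z=W[...,2]
print("tcp px",project(c,[[.5063,.0808,.1027]],c["T"]), project(c,[[.5063,.0808,.073]],c["T"]))
k=((c["z_map"]>0)&(z>0.069)&(z<0.078)).astype(np.uint8); k[:, :250]=0;k[:,400:]=0
N,L,S,C=cv2.connectedComponentsWithStats(k)
for i in range(1,N):
    if S[i,4]>80:
        P=W[L==i]; e=cv2.minEnclosingCircle(P[:,:2].astype(np.float32)); print(C[i],S[i,4],P.mean(0),e)
E
```

```text
tcp px [[320.30508876 307.28917946]] [[320.61120819 280.92163131]]
[320.88746631  73.59770889] 1484 [ 0.49110276 -0.02148295  0.07289981] ((0.4910736680030823, -0.021527495235204697), 0.010040911845862865)
[321.60891089 183.94141914] 1212 [0.49820962 0.02930311 0.07282415] ((0.49823829531669617, 0.02974683605134487), 0.010041635483503342)
[321.76930596 279.01466276] 1023 [0.50555105 0.07997034 0.07266243] ((0.505662202835083, 0.08074977248907089), 0.010098164901137352)
```

{"method": "step_arm", "body": {
  "commands": [
    [[0,0.6,14],0],
    [[0,0,14],0],
    [[0,0,14],0],
    [[0,0,12],0],
    [[0,0,0],0],
    [[0,0,0],0]
  ]
}}

```text
time_s: 4.82
tcp_pos: [0.5052, 0.0806, 0.0476]
eef_rot: [-180.0, -0.0, -98.3]
contact_force: [0.5, -0.4, -0.2]
gripper_width: 0.035
```

{"method": "step_arm", "body": {
  "commands": [
    [[0,0,0],0],
    [[0,0,0],0],
    [[0,0,0],0],
    [[0,0,0],0]
  ],
  "gripper": 0.76,
  "grip_force": 4
}}

```text
time_s: 5.32
tcp_pos: [0.5057, 0.0807, 0.048]
eef_rot: [-179.9, 0.0, -98.3]
contact_force: [2.3, -1.7, 1.7]
gripper_width: 0.0213
```

{"method": "step_arm", "body": {
  "commands": [
    [[0,0,0],0],
    [[0,0,0],0],
    [[0,0,0],0]
  ],
  "gripper": 1,
  "grip_force": 4
}}

```text
time_s: 5.7
tcp_pos: [0.506, 0.0808, 0.0481]
eef_rot: [-179.9, 0.0, -98.3]
contact_force: [4.6, -1.8, 3.1]
gripper_width: 0.0197
```

{"method": "step_arm", "body": {
  "commands": [
    [[0,0.5,0],0],
    [[0,0,0],0],
    [[0,0,0],0]
  ]
}}

```text
time_s: 6.08
tcp_pos: [0.5059, 0.081, 0.0482]
eef_rot: [-179.9, 0.1, -98.3]
contact_force: [6.0, -1.9, 2.1]
gripper_width: 0.0195
```

{"method": "step_arm", "body": {
  "commands": [
    [[0,0.5,0],0],
    [[0,0,0],0],
    [[0,0,0],0]
  ]
}}

```text
time_s: 6.45
tcp_pos: [0.5057, 0.0811, 0.0483]
eef_rot: [-179.8, 0.1, -98.3]
contact_force: [6.5, -2.7, 3.3]
gripper_width: 0.02
```

{"method": "step_arm", "body": {
  "commands": [
    [[0,-1,0],0],
    [[0,0,0],0],
    [[0,0,0],0]
  ]
}}

```text
time_s: 6.82
tcp_pos: [0.5059, 0.0809, 0.0481]
eef_rot: [-179.9, 0.0, -98.3]
contact_force: [4.6, -1.5, 4.8]
gripper_width: 0.02
```

{"method": "step_arm", "body": {
  "commands": [
    [[0,-0.7,0],0],
    [[0,0,0],0],
    [[0,0,0],0]
  ]
}}

```text
time_s: 7.2
tcp_pos: [0.5061, 0.0807, 0.048]
eef_rot: [-179.9, 0.0, -98.3]
contact_force: [4.2, -0.6, 5.1]
gripper_width: 0.0201
```

{"method": "step_arm", "body": {
  "commands": [
    [[0,-0.7,0],0],
    [[0,0,0],0],
    [[0,0,0],0]
  ]
}}

```text
time_s: 7.58
tcp_pos: [0.5063, 0.0806, 0.0478]
eef_rot: [-180.0, 0.0, -98.4]
contact_force: [1.8, 0.9, 6.5]
gripper_width: 0.02
```

{"method": "step_arm", "body": {
  "commands": [
    [[0,-0.8,0],0],
    [[0,0,0],0],
    [[0,0,0],0]
  ]
}}

```text
time_s: 7.95
tcp_pos: [0.5063, 0.0804, 0.0475]
eef_rot: [179.9, -0.0, -98.4]
contact_force: [-0.0, 2.3, 5.8]
gripper_width: 0.0198
```

{"method": "step_arm", "body": {
  "commands": [
    [[0,-0.8,0],0],
    [[0,0,0],0],
    [[0,0,0],0]
  ]
}}

```text
time_s: 8.32
tcp_pos: [0.5063, 0.0801, 0.0472]
eef_rot: [179.9, -0.0, -98.4]
contact_force: [-2.5, 2.3, 6.2]
gripper_width: 0.02
```

{"method": "step_arm", "body": {
  "commands": [
    [[0,-0.8,0],0],
    [[0,0,0],0],
    [[0,0,0],0]
  ]
}}

```text
time_s: 8.7
tcp_pos: [0.5066, 0.0797, 0.047]
eef_rot: [179.8, -0.1, -98.4]
contact_force: [-2.7, 2.5, 5.1]
gripper_width: 0.0197
```

{"method": "step_arm", "body": {
  "commands": [
    [[0,-0.8,0],0],
    [[0,0,0],0],
    [[0,0,0],0]
  ]
}}

```text
time_s: 9.07
tcp_pos: [0.507, 0.0794, 0.0468]
eef_rot: [179.8, -0.1, -98.4]
contact_force: [-4.2, 2.7, 6.7]
gripper_width: 0.02
```

{"method": "step_arm", "body": {
  "commands": [
    [[0,-0.8,0],0],
    [[0,0,0],0],
    [[0,0,0],0]
  ]
}}

```text
time_s: 9.45
tcp_pos: [0.5072, 0.0791, 0.0467]
eef_rot: [179.7, -0.1, -98.4]
contact_force: [-6.2, 3.0, 5.5]
gripper_width: 0.0198
```

Pin 3 moved about 1.5 mm in x between +6 N and −6 N, so it feels firm. I'll release it and go on.

{"method": "step_arm", "body": {
  "commands": [
    [[0,4,0],0],
    [[0,0,0],0],
    [[0,0,0],0]
  ],
  "gripper": 0.6
}}

```text
time_s: 9.82
tcp_pos: [0.506, 0.0802, 0.0473]
eef_rot: [180.0, -0.0, -98.4]
contact_force: [1.4, 0.0, -0.2]
gripper_width: 0.0345
```

{"method": "step_arm", "body": {
  "commands": [
    [[0,0,-17],0],
    [[0,0,-17],0],
    [[0,0,0],0],
    [[0,0,0],0]
  ]
}}

```text
time_s: 10.32
tcp_pos: [0.506, 0.0802, 0.0811]
eef_rot: [180.0, -0.0, -98.4]
contact_force: [-0.8, 0.9, -0.3]
gripper_width: 0.0347
```

{"method": "step_arm", "body": {
  "commands": [
    [[-26,0.3,0],0],
    [[-26,0.3,0],0],
    [[0,0,0],0],
    [[0,0,16.5],0],
    [[0,0,16.5],0],
    [[0,0,0],0],
    [[0,0,0],0]
  ]
}}

```text
time_s: 11.2
tcp_pos: [0.5134, 0.1315, 0.0487]
eef_rot: [180.0, -0.0, -98.4]
contact_force: [-0.5, -0.1, 0.6]
gripper_width: 0.035
```

{"method": "step_arm", "body": {
  "commands": [
    [[0,0,0],0],
    [[0,0,0],0],
    [[0,0,0],0],
    [[0,0,0],0]
  ],
  "gripper": 1,
  "grip_force": 4
}}

```text
time_s: 11.7
tcp_pos: [0.5138, 0.132, 0.049]
eef_rot: [-179.9, 0.0, -98.3]
contact_force: [0.5, -0.3, 4.2]
gripper_width: 0.0198
```

{"method": "step_arm", "body": {
  "commands": [
    [[0,1,0],0],
    [[0,0,0],0],
    [[0,0,0],0]
  ]
}}

```text
time_s: 12.08
tcp_pos: [0.5135, 0.1323, 0.0492]
eef_rot: [-179.9, 0.1, -98.3]
contact_force: [3.7, -2.7, 3.5]
gripper_width: 0.02
```

{"method": "step_arm", "body": {
  "commands": [
    [[0,0.6,0],0],
    [[0,0,0],0],
    [[0,0,0],0]
  ]
}}

```text
time_s: 12.45
tcp_pos: [0.5134, 0.1325, 0.0494]
eef_rot: [-179.8, 0.1, -98.3]
contact_force: [5.9, -2.6, 3.2]
gripper_width: 0.0197
```

{"method": "step_arm", "body": {
  "commands": [
    [[0,-1.5,0],0],
    [[0,0,0],0],
    [[0,0,0],0]
  ]
}}

```text
time_s: 12.82
tcp_pos: [0.5138, 0.1322, 0.049]
eef_rot: [-179.9, 0.0, -98.3]
contact_force: [2.6, -1.2, 5.6]
gripper_width: 0.0199
```

{"method": "step_arm", "body": {
  "commands": [
    [[0,-1,0],0],
    [[0,0,0],0],
    [[0,0,0],0]
  ]
}}

```text
time_s: 13.2
tcp_pos: [0.5138, 0.132, 0.0487]
eef_rot: [180.0, 0.0, -98.4]
contact_force: [-1.5, 1.2, 5.7]
gripper_width: 0.0198
```

{"method": "step_arm", "body": {
  "commands": [
    [[0,-1,0],0],
    [[0,0,0],0],
    [[0,0,0],0]
  ]
}}

```text
time_s: 13.58
tcp_pos: [0.5141, 0.1317, 0.0484]
eef_rot: [179.9, -0.0, -98.4]
contact_force: [-3.2, 2.1, 6.1]
gripper_width: 0.0198
```

Pin 4 moved about 0.7 mm between +5.9 N and −3.2 N, so it is firm too. Next is pin 2.

{"method": "step_arm", "body": {
  "commands": [
    [[0,1.9,0],0],
    [[0,0,0],0],
    [[0,0,0],0],
    [[0,0,-17],0],
    [[0,0,-17],0],
    [[0,0,0],0],
    [[34.5,0,0],0],
    [[34.5,0,0],0],
    [[34.5,0,0],0],
    [[0,0,0],0],
    [[0,0,0],0]
  ],
  "gripper": 0.6
}}

```text
time_s: 14.95
tcp_pos: [0.4983, 0.0294, 0.0822]
eef_rot: [180.0, -0.0, -98.4]
contact_force: [0.8, 1.2, -0.4]
gripper_width: 0.0351
```

{"method": "step_arm", "body": {
  "commands": [
    [[0,0,17],0],
    [[0,0,17],0],
    [[0,0,0],0],
    [[0,0,0],0]
  ]
}}

```text
time_s: 15.45
tcp_pos: [0.4987, 0.03, 0.0489]
eef_rot: [-180.0, -0.0, -98.3]
contact_force: [0.5, -1.1, 0.1]
gripper_width: 0.035
```

{"method": "step_arm", "body": {
  "commands": [
    [[0,0,0],0],
    [[0,0,0],0],
    [[0,0,0],0],
    [[0,0,0],0]
  ],
  "gripper": 1,
  "grip_force": 4
}}

```text
time_s: 15.95
tcp_pos: [0.4987, 0.0296, 0.049]
eef_rot: [-179.9, 0.0, -98.3]
contact_force: [-0.0, 1.6, 5.0]
gripper_width: 0.0199
```

{"method": "step_arm", "body": {
  "commands": [
    [[0,1,0],0],
    [[0,0,0],0],
    [[0,0,0],0]
  ]
}}

```text
time_s: 16.32
tcp_pos: [0.4982, 0.0298, 0.049]
eef_rot: [-179.9, 0.0, -98.3]
contact_force: [3.3, -1.8, 5.0]
gripper_width: 0.0194
```

{"method": "step_arm", "body": {
  "commands": [
    [[0,-1.5,0],0],
    [[0,0,0],0],
    [[0,0,0],0]
  ]
}}

```text
time_s: 16.7
tcp_pos: [0.4982, 0.0294, 0.0485]
eef_rot: [179.9, -0.0, -98.4]
contact_force: [-0.9, 0.7, 5.8]
gripper_width: 0.0203
```

{"method": "step_arm", "body": {
  "commands": [
    [[0,-1,0],0],
    [[0,0,0],0],
    [[0,0,0],0]
  ]
}}

```text
time_s: 17.08
tcp_pos: [0.4982, 0.0291, 0.0481]
eef_rot: [179.9, -0.0, -98.4]
contact_force: [-2.8, 2.6, 6.6]
gripper_width: 0.0198
```

{"method": "step_arm", "body": {
  "commands": [
    [[0,0,-1.2],0],
    [[0,0,0],0],
    [[0,0,0],0]
  ]
}}

```text
time_s: 17.45
tcp_pos: [0.4992, 0.029, 0.0494]
eef_rot: [179.9, -0.0, -98.4]
contact_force: [-0.1, 0.1, -1.9]
gripper_width: 0.02
```

{"method": "step_arm", "body": {
  "commands": [
    [[0,-1,0],0],
    [[0,0,0],0],
    [[0,0,0],0]
  ]
}}

```text
time_s: 17.82
tcp_pos: [0.5007, 0.029, 0.0497]
eef_rot: [180.0, -0.0, -98.4]
contact_force: [-0.1, -0.3, -1.8]
gripper_width: 0.0201
```

{"method": "step_arm", "body": {
  "commands": [
    [[0,2,0],0],
    [[0,0,0],0],
    [[0,0,0],0]
  ]
}}

```text
time_s: 18.2
tcp_pos: [0.4987, 0.0294, 0.0498]
eef_rot: [-180.0, 0.0, -98.4]
contact_force: [0.6, 0.7, -1.5]
gripper_width: 0.0199
```

{"method": "step_arm", "body": {
  "commands": [
    [[0,1.6,0],0],
    [[0,0,0],0],
    [[0,0,0],0]
  ]
}}

```text
time_s: 18.58
tcp_pos: [0.4972, 0.0296, 0.0498]
eef_rot: [-180.0, 0.0, -98.4]
contact_force: [0.5, 0.3, -1.2]
gripper_width: 0.02
```

Pressing down was masking the play through friction. With the pin unloaded, pin 2 moves 3.5 mm with almost no side force. I'll feel for its end stops.

{"method": "step_arm", "body": {
  "commands": [
    [[0,0.8,0],0],
    [[0,0.8,0],0],
    [[0,0,0],0],
    [[0,0,0],0]
  ]
}}

```text
time_s: 19.08
tcp_pos: [0.4962, 0.0301, 0.05]
eef_rot: [-179.9, 0.0, -98.3]
contact_force: [3.0, -0.4, -2.2]
gripper_width: 0.0199
```

{"method": "step_arm", "body": {
  "commands": [
    [[0,-1.6,0],0],
    [[0,-1.6,0],0],
    [[0,-1.6,0],0],
    [[0,0,0],0],
    [[0,0,0],0]
  ]
}}

```text
time_s: 19.7
tcp_pos: [0.5002, 0.0291, 0.0497]
eef_rot: [180.0, -0.0, -98.4]
contact_force: [-1.1, -0.0, -0.6]
gripper_width: 0.0199
```

{"method": "step_arm", "body": {
  "commands": [
    [[0,-0.8,0],0],
    [[0,-0.8,0],0],
    [[0,0,0],0],
    [[0,0,0],0]
  ]
}}

```text
time_s: 20.2
tcp_pos: [0.5018, 0.0289, 0.0497]
eef_rot: [180.0, -0.0, -98.4]
contact_force: [-0.9, 0.8, -1.6]
gripper_width: 0.0199
```

Pin 2 travels about 5.6 mm in all, so it is the loose one. I'll centre it, grip firmly and lift straight out.

{"method": "step_arm", "body": {
  "commands": [
    [[0,1.4,0],0],
    [[0,1.4,0],0],
    [[0,0,0],0],
    [[0,0,0],0]
  ],
  "grip_force": 25,
  "gripper": 1
}}

```text
time_s: 20.7
tcp_pos: [0.4992, 0.0293, 0.0498]
eef_rot: [-180.0, 0.0, -98.4]
contact_force: [0.2, 0.4, -1.9]
gripper_width: 0.0191
```

{"method": "step_arm", "body": {
  "commands": [
    [[0,0,-3],0],
    [[0,0,-3],0],
    [[0,0,-4],0],
    [[0,0,0],0],
    [[0,0,0],0]
  ]
}}

```text
time_s: 21.32
tcp_pos: [0.4991, 0.0293, 0.0598]
eef_rot: [-180.0, 0.0, -98.4]
contact_force: [0.2, -0.3, -2.2]
gripper_width: 0.0192
```

{"method": "step_arm", "body": {
  "commands": [
    [[0,0,-18],0],
    [[0,0,-18],0],
    [[0,0,-18],0],
    [[0,0,-18],0],
    [[0,0,0],0]
  ]
}}

```text
time_s: 21.95
tcp_pos: [0.4999, 0.0297, 0.1327]
eef_rot: [-179.9, 0.1, -98.3]
contact_force: [-0.1, 0.2, -2.2]
gripper_width: 0.0196
```

{"method": "step_arm", "body": {
  "commands": [
    [[-27.3,-17.2,0],0],
    [[-27.3,-17.2,0],0],
    [[-27.3,-17.2,0],0],
    [[-27.3,-17.2,0],0],
    [[-27.3,-17.2,0],0],
    [[-27.3,-17.2,0],0],
    [[-27.3,-17.2,0],0],
    [[-27.3,-17.2,0],0],
    [[0,0,0],0],
    [[0,0,0],0],
    [[0,0,0],0]
  ]
}}

```text
time_s: 23.32
tcp_pos: [0.6664, 0.2247, 0.1314]
eef_rot: [180.0, -0.0, -98.4]
contact_force: [0.5, 0.2, -0.9]
gripper_width: 0.0195
```

```bash
python3 - <<'E'
from w import *
c,s=wrist("w3"); print(s["time_s"],s["tcp_pos"],s["eef_rot"],s["contact_force"],s["gripper_width"])
t=imaging.capture("top"); cv2.imwrite("pics/top3.png",t["img"][:,:,::-1])
E
```

```text
23.325 [0.66641077 0.22465504 0.13137934] [ 1.79960706e+02 -2.67073070e-02 -9.83835742e+01] [ 0.49414498  0.20373214 -0.94598923] 0.019472583465437163
```

View pics/w3.png

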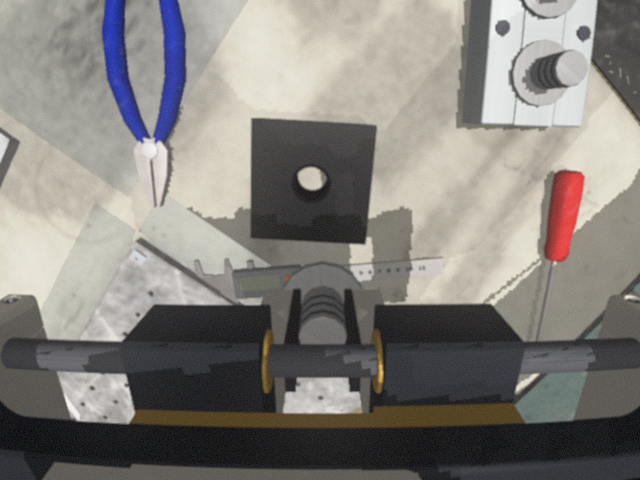

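View pics/top3.png

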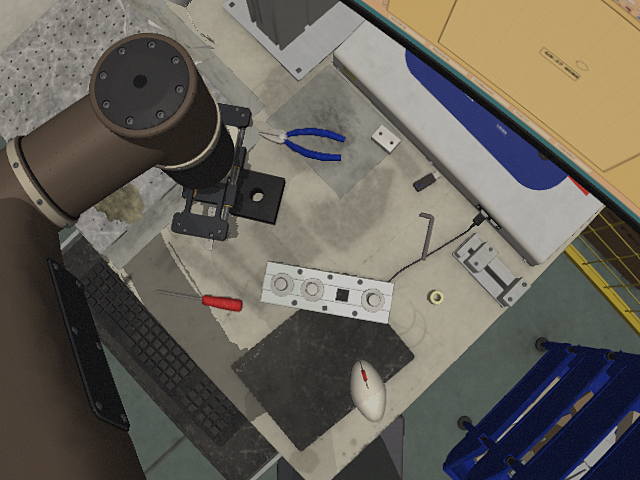

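The wrist view shows the stand's hole at about (311,180), with the stand corners at (252,119), (377,125), (366,243) and (250,238). Pin 2 is held between the fingers. The top view shows socket 2 empty at (342,295).

```bash
python3 - <<'E'
from h import *
c=pickle.load(open("w3.pkl","rb")); W=cloud(c,c["T"]); z=W[...,2]; ok=c["z_map"]>0
top=(ok&(z>0.034)&(z<0.042)).astype(np.uint8); top[:, :240]=0; top[:,390:]=0; top[255:]=0
cn=max(cv2.findContours(top,0,1)[0],key=cv2.contourArea)
b=cv2.minAreaRect(cn); print("rect",b, onplane(c,b[0],.038,c["T"]))
q=cv2.approxPolyDP(cn,6,True).reshape(-1,2); print(q.tolist()); P=onplane(c,q,.038,c["T"]); print(P.round(4).tolist(),P.mean(0))
print("top z",np.median(W[top>0],0), (W[top>0].min(0)+W[top>0].max(0))/2)
print("hole depth mask:")
h=(1-top); h[:150]=0;h[210:]=0;h[:,:285]=0;h[:,340:]=0
N,L,S,C=cv2.connectedComponentsWithStats(h); i=1+np.argmax(S[1:,4]); hc=max(cv2.findContours((L==i).astype(np.uint8),0,1)[0],key=len)
e=cv2.fitEllipse(hc); print(e,S[i], onplane(c,e[0],.038,c["T"]))
# mouth rim width in metres
R=onplane(c,hc.reshape(-1,2),.038,c["T"]); print(cv2.minEnclosingCircle(R[:,:2].astype(np.float32)))
# held pin cloud
m=ok&(z>0.09)&(z<0.20); uv=np.argwhere(m&(abs(W[...,0]-.6664)<.03)&(abs(W[...,1]-.2247)<.03))
X=W[uv[:,0],uv[:,1]]
for a in np.arange(.09,.2,.005):
    s=X[(X[:,2]>=a)&(X[:,2]<a+.005)]
    if len(s)>10: print(round(a,3),len(s),s.min(0).round(4),s.max(0).round(4))
E
```

```text
rect ((310.31158447265625, 180.5950164794922), (125.47708892822266, 120.17562866210938), 3.224522590637207) [[0.66682206 0.18048895 0.038     ]]
[[251, 118], [251, 237], [365, 243], [376, 125]]
[[0.6978, 0.1354, 0.038], [0.7135, 0.213, 0.038], [0.636, 0.2289, 0.038], [0.62, 0.1514, 0.038]] [0.66683325 0.18218416 0.038     ]
top z [0.66655432 0.17899371 0.03798489] [0.66682726 0.18221456 0.03735751]
hole depth mask:
((311.0640563964844, 182.68067932128906), (30.250076293945312, 31.675765991210938), 95.43333435058594) [295 167  33  32 795] [[0.666544   0.18193029 0.038     ]]
((0.6666049361228943, 0.18213199079036713), 0.010752013884484768)
0.12 292 [0.646  0.205  0.1207] [0.683  0.2241 0.125 ]
0.125 1500 [0.6463 0.2052 0.125 ] [0.6825 0.2257 0.13  ]
0.13 261 [0.6509 0.213  0.13  ] [0.6771 0.2263 0.135 ]
0.135 532 [0.6391 0.2097 0.135 ] [0.689  0.2247 0.14  ]
0.14 641 [0.639  0.2097 0.14  ] [0.6892 0.2252 0.145 ]
0.145 754 [0.6389 0.2097 0.145 ] [0.6893 0.2247 0.15  ]
0.15 846 [0.6423 0.21   0.15  ] [0.6865 0.232  0.155 ]
0.155 1308 [0.6441 0.2102 0.155 ] [0.6837 0.2295 0.16  ]
0.16 362 [0.6447 0.2105 0.16  ] [0.6833 0.2246 0.165 ]
0.165 398 [0.6457 0.2108 0.165 ] [0.6821 0.2212 0.17  ]
0.17 377 [0.6463 0.2108 0.17  ] [0.6817 0.2356 0.175 ]
0.175 477 [0.6478 0.2108 0.175 ] [0.6808 0.2383 0.18  ]
0.18 101 [0.6523 0.2217 0.18  ] [0.6807 0.2375 0.185 ]
0.185 135 [0.6516 0.2175 0.1851] [0.6805 0.2374 0.19  ]
0.19 159 [0.651  0.2136 0.1901] [0.6802 0.2328 0.195 ]
0.195 181 [0.6502 0.2097 0.1951] [0.6795 0.2291 0.2   ]
```

```bash
python3 - <<'E'
from h import *
from scipy.optimize import least_squares
c=pickle.load(open("w3.pkl","rb")); W=cloud(c,c["T"]); z=W[...,2]; ok=c["z_map"]>0
m=(ok&(z>0.1235)&(z<0.1315)&(W[...,1]<.2215)&(abs(W[...,0]-.6664)<.022)).astype(np.uint8)
X=W[m>0]; cen=X.mean(0); print(len(X),cen,"normal",np.linalg.svd(X-cen)[2][2])
# outer edge: min y for each x
pts=[]
for a in np.arange(.648,.684,.002):
    s=X[abs(X[:,0]-a)<.001]
    if len(s)>3: pts.append(s[s[:,1].argmin()])
pts=np.array(pts); print(pts[:,:2].round(4).tolist())
f=lambda p:np.hypot(pts[:,0]-p[0],pts[:,1]-p[1])-.020
o=least_squares(f,[.6664,.2247],loss="soft_l1",f_scale=.0005); print(o.x,f(o.x).round(4))
cv2.imwrite("pics/w3c.png",cv2.resize(c["img"][230:400,220:430,::-1],None,fx=3.5,fy=3.5))
E
```

```text
1714 [0.66381321 0.21313949 0.12610145] normal [-0.01596184 -0.11740489  0.99295585]
[[0.6489, 0.2143], [0.6509, 0.2117], [0.6527, 0.2101], [0.6548, 0.2084], [0.6566, 0.2074], [0.6587, 0.2065], [0.6596, 0.2059], [0.6614, 0.2054], [0.6632, 0.205], [0.6651, 0.2053], [0.6683, 0.2052], [0.6698, 0.2056], [0.6713, 0.206], [0.6733, 0.2072], [0.675, 0.2081], [0.677, 0.2091], [0.6792, 0.2113], [0.6811, 0.2134]]
[0.66533005 0.22529684] [-0.0003 -0.0002 -0.0003 -0.0001 -0.0001 -0.      0.0002  0.0003  0.0004
  0.      0.0003  0.0002  0.0002 -0.0002 -0.0003 -0.     -0.0003 -0.0003]
```

View pics/w3c.png

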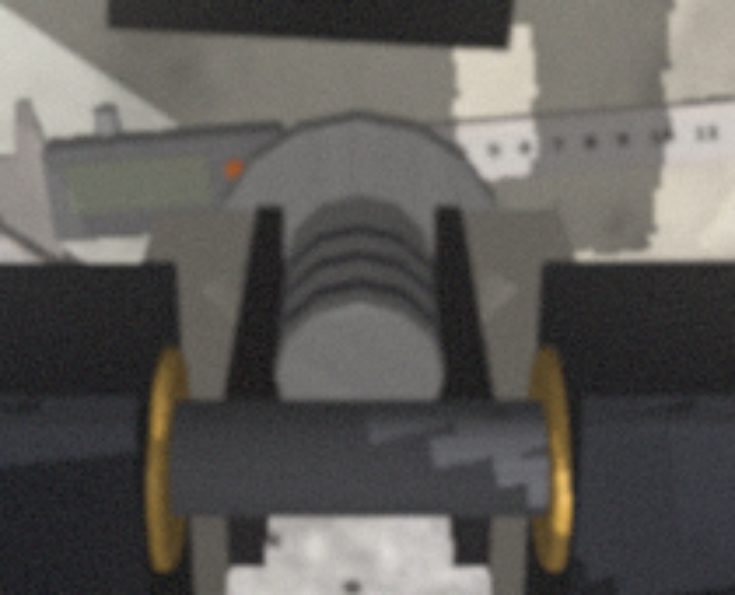

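```bash
python3 - <<'E'
from h import *
c=pickle.load(open("w3.pkl","rb")); W=cloud(c,c["T"]); z=W[...,2]; ok=c["z_map"]>0
m=ok&(z>0.118)&(z<0.135)&(abs(W[...,0]-.6655)<.016)&(W[...,1]<.224)
X=W[m]
for a in np.arange(.204,.224,.0015):
    s=X[(X[:,1]>=a)&(X[:,1]<a+.0015)]
    if len(s): print(round(a,4),len(s),np.percentile(s[:,2],[5,25,50,75,95]).round(4))
E
```

```text
0.204 15 [0.1226 0.1231 0.1239 0.1246 0.1263]
0.2055 150 [0.1222 0.1237 0.125  0.1259 0.1266]
0.207 159 [0.1228 0.1251 0.1257 0.1262 0.1268]
0.2085 181 [0.1229 0.1253 0.1259 0.1263 0.1269]
0.21 179 [0.1243 0.1253 0.1258 0.1262 0.1269]
0.2115 199 [0.1243 0.1255 0.1259 0.1263 0.1268]
0.213 243 [0.1248 0.1255 0.1259 0.1264 0.1334]
0.2145 287 [0.1251 0.1257 0.1263 0.1291 0.1336]
0.216 237 [0.125  0.1258 0.1272 0.1326 0.1345]
0.2175 141 [0.125  0.1257 0.1264 0.1306 0.1337]
0.219 76 [0.1252 0.1257 0.1262 0.1282 0.133 ]
0.2205 49 [0.1247 0.1261 0.1292 0.1322 0.1335]
0.222 26 [0.1248 0.1257 0.1264 0.1318 0.1328]
0.2235 4 [0.1263 0.1265 0.1295 0.1326 0.1328]
```

The collar top is level at z ≈ 0.126, so the pin is untilted. It sits about 1 mm from the TCP axis. I'll move over the hole.

{"method": "step_arm", "body": {
  "commands": [
    [[14.2,-2.4,0],0],
    [[14.2,-2.4,0],0],
    [[14.2,-2.4,0],0],
    [[0,0,14],0],
    [[0,0,14],0],
    [[0,0,14],0],
    [[0,0,0],0],
    [[0,0,0],0]
  ]
}}

```text
time_s: 24.42
tcp_pos: [0.6682, 0.1825, 0.0897]
eef_rot: [-180.0, -0.0, -98.3]
contact_force: [0.2, 0.6, -1.1]
gripper_width: 0.0194
```

```bash
python3 - <<'E'
from w import *
c,s=wrist("w4"); print(s["time_s"],s["tcp_pos"],s["eef_rot"],s["contact_force"],s["gripper_width"])
t=imaging.capture("scene"); cv2.imwrite("pics/scene4.png",cv2.resize(t["img"][120:280,230:430,::-1],None,fx=3.5,fy=3.5))
E
```

```text
24.425 [0.66816487 0.18252497 0.08971699] [-1.79994310e+02 -1.51291862e-02 -9.83230347e+01] [ 0.23523129  0.60697721 -1.12876122] 0.01937999808711986
```

View pics/scene4.png

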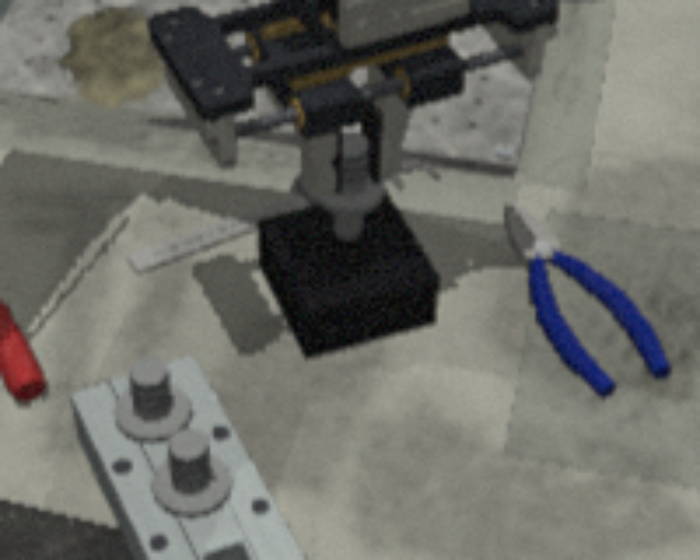

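View pics/w4.png

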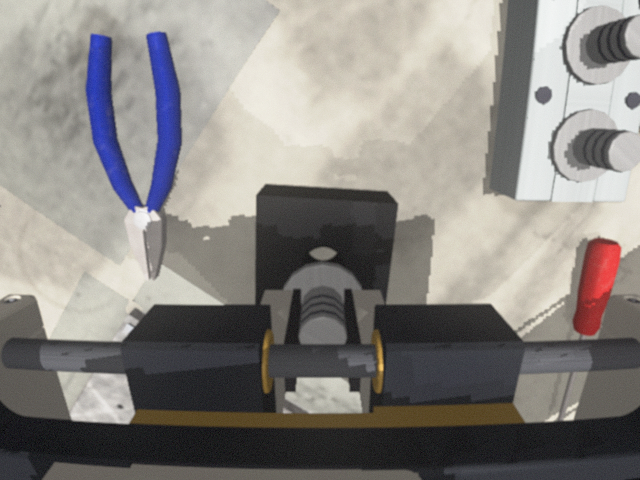

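The scene view shows the pin hanging just above the stand, with its shank end over the hole. The wrist view shows the hole's far rim at (322,254), just ahead of the collar. I'll lower slowly and watch the force.

{"method": "step_arm", "body": {
  "commands": [
    [[0.8,0.5,4],0],
    [[0,0,5],0],
    [[0,0,5],0],
    [[0,0,4],0],
    [[0,0,0],0]
  ]
}}

```text
time_s: 25.15
tcp_pos: [0.6671, 0.1813, 0.0711]
eef_rot: [180.0, -0.0, -98.4]
contact_force: [-0.0, 0.7, -0.8]
gripper_width: 0.0193
```

{"method": "step_arm", "body": {
  "commands": [
    [[0,0,6],0],
    [[0,0,6],0],
    [[0,0,6],0],
    [[0,0,0],0],
    [[0,0,0],0]
  ]
}}

```text
time_s: 25.78
tcp_pos: [0.6675, 0.1815, 0.0538]
eef_rot: [-180.0, -0.0, -98.3]
contact_force: [-0.5, 0.2, -2.1]
gripper_width: 0.0191
```

{"method": "step_arm", "body": {
  "commands": [
    [[0,0,2],0],
    [[0,0,2],0],
    [[0,0,0],0],
    [[0,0,0],0]
  ]
}}

```text
time_s: 26.28
tcp_pos: [0.6674, 0.1815, 0.0498]
eef_rot: [180.0, -0.0, -98.4]
contact_force: [-0.4, -0.2, -1.6]
gripper_width: 0.0193
```

{"method": "step_arm", "body": {
  "commands": [
    [[0,0,1],0],
    [[0,0,0],0],
    [[0,0,0],0]
  ]
}}

```text
time_s: 26.65
tcp_pos: [0.6674, 0.1815, 0.0488]
eef_rot: [-180.0, 0.0, -98.4]
contact_force: [0.1, 0.4, -1.4]
gripper_width: 0.0196
```

Within about half a millimetre of seated. I'll release the pin and withdraw.

{"method": "step_arm", "body": {
  "commands": [
    [[0,0,0.4],0],
    [[0,0,0],0],
    [[0,0,0],0],
    [[0,0,0],0],
    [[0,0,0],0]
  ],
  "gripper": 0.55
}}

```text
time_s: 27.28
tcp_pos: [0.6674, 0.1815, 0.0484]
eef_rot: [-180.0, 0.0, -98.4]
contact_force: [0.1, -0.9, 0.2]
gripper_width: 0.0396
```

{"method": "step_arm", "body": {
  "commands": [
    [[0,0,-15],0],
    [[0,0,-20],0],
    [[0,0,-25],0],
    [[0,0,-25],0],
    [[-35,0,-25],0],
    [[-35,0,-10],0],
    [[-20,0,0],0],
    [[0,0,0],0],
    [[0,0,0],0]
  ]
}}

```text
time_s: 28.4
tcp_pos: [0.68, 0.2699, 0.1677]
eef_rot: [179.9, -0.1, -98.4]
contact_force: [-0.2, -0.0, -0.6]
gripper_width: 0.0389
```

```bash
python3 - <<'E'
from w import *
c,s=wrist("w5"); print(s["time_s"],s["tcp_pos"],s["contact_force"],s["gripper_width"])
W=cloud(c,c["T"]); z=W[...,2]
for nm,(x,y) in dict(hole=(.6666,.1821),p1=(.4911,-.0215),p2=(.4982,.0297),p3=(.5057,.0807),p4=(.513,.1317)).items():
    m=(c["z_map"]>0)&(z>.0695)&(z<.09)&(np.hypot(W[...,0]-x,W[...,1]-y)<.025)
    P=W[m]; print(nm,len(P), (P.mean(0).round(4),P[:,2].max().round(4)) if len(P) else "")
t=imaging.capture("scene"); cv2.imwrite("pics/scene5.png",t["img"][:,:,::-1])
E
```

```text
28.4 [0.67997899 0.26987042 0.16772336] [-0.18359643 -0.01721776 -0.64119393] 0.03887858344565658
hole 763 (array([0.6666, 0.1822, 0.0729]), np.float64(0.0753))
p1 0 
p2 0 
p3 0 
p4 356 (array([0.5151, 0.1382, 0.0727]), np.float64(0.0752))
```

View pics/scene5.png

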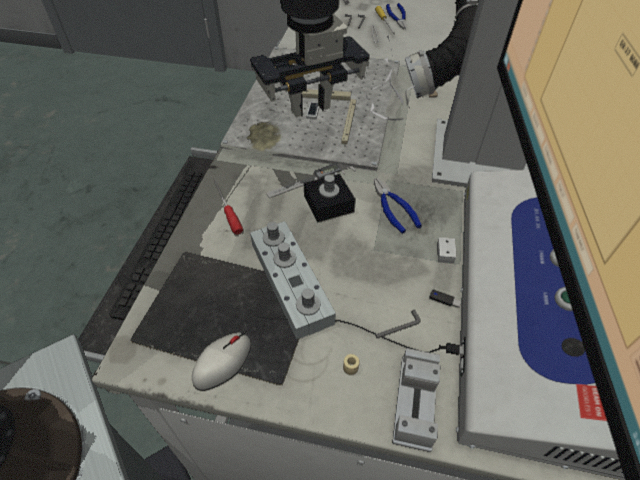

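View pics/w5.png

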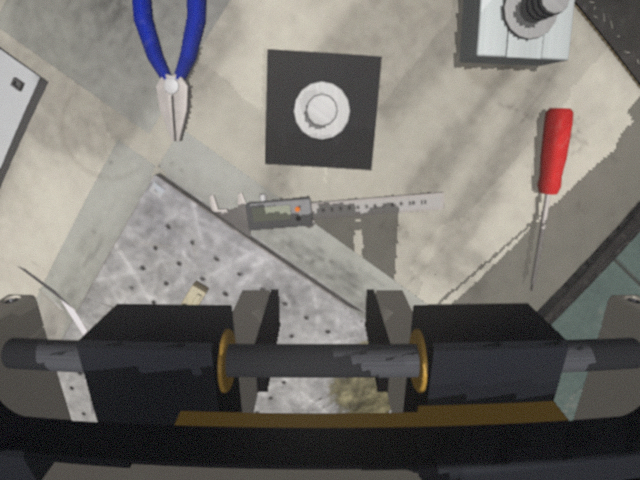

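The pin stands in the stand at wrist (322,110), head top at z = 0.073 (fully home), centred to about 0.1 mm. Pin 4 is cut by the frame edge in the wrist view, so I'll check the firm pins and the bystanders in the fixed scene camera against the start.

```bash
python3 - <<'E'
from h import *
from plant import imaging
c0=pickle.load(open("scene0.pkl","rb")); c1=imaging.capture("scene")
def heads(c):
    W=cloud(c);z=W[...,2]; m=((z>0.064)&(z<0.08)&(c["z_map"]>0)).astype(np.uint8); m[:170]=0;m[350:]=0;m[:,:240]=0;m[:,400:]=0
    N,L,S,C=cv2.connectedComponentsWithStats(m); return [(C[i].round(1).tolist(),W[L==i].mean(0).round(4).tolist()) for i in range(1,N) if S[i,4]>40]
for c in (c0,c1): print(*heads(c),sep="\n"); print()
d=cv2.absdiff(c0["img"],c1["img"]).max(2)
for n,(a,b,l,r_) in dict(screw=(180,240,205,250),bush=(350,378,340,364),hex=(305,340,370,425)).items(): print(n,(d[a:b,l:r_]>60).sum())
E
```

```text
([272.2, 227.2], [0.5151, 0.1299, 0.0708])
([283.2, 248.1], [0.5078, 0.0783, 0.0708])
([295.0, 270.4], [0.5005, 0.0273, 0.0709])
([307.7, 294.7], [0.493, -0.0241, 0.071])

([329.0, 179.6], [0.6678, 0.1793, 0.0706])
([272.2, 227.1], [0.5152, 0.13, 0.0709])
([283.5, 248.3], [0.5081, 0.0779, 0.0707])
([307.6, 294.8], [0.4928, -0.0241, 0.071])

screw 14
bush 0
hex 0
```

All three firm pins are within 0.5 mm of where they started.

```bash
python3 -c "
from plant import close_job
print(close_job())"
```

```text
the job is handed in; nothing more can be done
None
```

Pin 2, counted from the fixture's -y end, was the loose one. It now stands fully home in the reject stand, and I handed the job in at about 28.5 s of the 72 s allowed.

- **Finding the loose pin:** Pin 2 moved about 5.6 mm from side to side with almost no force once I took the downward load off it. Pin 3 moved about 1.5 mm and pin 4 about 0.7 mm, at up to about 6 N.
- **Weak spots in that test:** Closing the gripper pressed the pins down with about 6 N, and that friction hid pin 2's play at first. It may also have hidden some movement in pins 3 and 4, which I did not retest without the load. I did not wiggle pin 1, because pin 2's 5 mm of play already settled it.
- **Last checks:**
  - **Pin 2:** its head is within about 0.1 mm of the measured hole centre, with its top at z = 0.073 m, which is full depth.
  - **Firm pins:** the other three are within about 0.5 mm of where they started.
  - **Bystanders:** the bush and hex key show no change in the picture. The screwdriver area shows 14 changed pixels, which I put down to noise or shadow but did not look into.
  - **Gripper:** open and clear of everything.
- **Disagreement between cameras:** the top and scene views differed by about 4 mm in y, so I used the wrist camera for positioning.

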